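# Weigh a timber blank against the dry-limit sample and sort it

### The job

Find out whether the pale timber blank in the drying rack is still damp: take it out from under the slatted shelf, set it gently on the empty pan of the balance, let go and wait until the beam has come to rest. If its pan ends up lower than the pan with the red-banded sample it is damp, so lay it gently flat in the blue tray; if its pan stays higher it is dry, so lay it gently flat in the yellow tray (if the pans are too nearly level to tell, either tray will do). Leave the dark blank in its place in the rack.

Things in the scene. Friction and masses are not known exactly. Their poses are not given: they have to be found in the camera images.
- blank_center (a point): Centre of the pale timber blank to be weighed, a plain bar 100 x 44 x 44 mm, lying flat; x along its length, z up. Its weight is hidden (about 115 to 210 g). At the start it lies on the rack's board, its -x end towards the rack's front; 15 to 30 mm of that end stands out in front of the shelf above, the rest is under it.
- walnut_center (a point): Centre of the dark brown blank of the same size, which lies beside the pale one on the same rack board (centres about 150 mm or more apart). It stays where it is.
- rack: Fixed grey drying rack. Origin: centre of its underside; front faces its -x, y along its width. Board 200 (x) x 340 (y) mm, top 30 mm above the origin. A slatted shelf hangs over it from two steel posts at the rear corners (x 88, y +-155 mm). Front open. No room to reach the blank with a gripper pointing straight down: come in from the front, tilted, and draw the blank out forward before lifting it high.
- shelf_edge (a point): Middle of the lower front edge of the rack's slatted shelf, 195 mm above the table; axes as the rack's. The slats (along y, 340 mm) are 14 mm thick and reach 135 mm back from here; a timber strip on the rear slat rises 36 mm above this point. Steel arms 12 mm thick run under the shelf's ends (y = +-155 mm).
- balance: Fixed equal-arm balance. Origin: centre of its base's underside; base 120 (x) x 200 (y) mm. The beam runs along its y and pivots 95 mm up; a pan 130 mm out at each end: empty load pan at +y, pan with the red-banded sample at -y. A white scale plate with a red needle stands over the pivot (y -55 to +55 mm, 200 mm high).
- beam (a joint): Beam angle in rad. 0: level. Negative: load pan higher (at the start, empty, at its stop, -0.12). Positive, up to 0.12: load pan lower, so its load is heavier than the sample. The pans stay level; where the load lies on the pan does not matter. A weak spring centres it: about 0.014 rad for each 1 per cent of difference in weight. It settles within 2.5 s of letting go.
- pan_top (a point): Centre of the load pan's top face: flat round aluminium disc, radius 65 mm, 5 mm thick, no rim. It moves with the beam: 130 mm above the table when level, about 145.5 mm when empty, down to about 114 mm. It yields when pushed down.
- damp_tray: Blue open tray for damp timber, fixed. Origin: centre of its underside; outside 150 x 150 mm, 30 mm high, walls and floor 4 mm thick.
- dry_tray: Yellow open tray for dry timber, fixed; same size and origin as the blue one.
- load_pan: The load pan itself (see pan_top); its origin lies on the pan's pivot at the end of the beam, 35 mm below the top face.
- blank: The pale blank as a whole (see blank_center); its origin is the centre of its underside, 22 mm below the centre.

How it is judged (in metres and radians):
On the way:
1. The pale blank lies on the load pan, let go, for a second with the beam at rest (contact force between blank and load_pan above 0.8 N and contact force between the fingers and blank below 0.05 N and contact force between each of the arm, the fingers and load_pan below 0.05 N and velocity of joint beam between -0.06 and 0.06 rad/s), for 1 s.
At the end, for the whole second after the job is handed in: The pale blank lies flat, at rest and let go in its tray (centre within 65 mm of the tray's centre in x and y, 18 to 34 mm up): blue if heavier than the 160 g sample, yellow if lighter, either if within 5 per cent. The dark blank has moved less than 30 mm (((x of blank_center in the frame of damp_tray between -0.065 and 0.065 m and y of blank_center in the frame of damp_tray between -0.065 and 0.065 m and z of blank_center in the frame of damp_tray between 0.018 and 0.034 m and contact force between blank and damp_tray above 1.491 N) or (x of blank_center in the frame of dry_tray between -0.065 and 0.065 m and y of blank_center in the frame of dry_tray between -0.065 and 0.065 m and z of blank_center in the frame of dry_tray between 0.018 and 0.034 m and contact force between blank and dry_tray between 0.5 and 1.648 N)) and contact force between the fingers and blank below 0.05 N and linear speed of blank below 0.02 m/s and distance of walnut_center from where it was at the start of the episode below 0.03 m); the robot touches nothing.
It fails at once if The blank is slammed or pressed onto the load pan (more than 20 N) (contact force between blank and load_pan above 20 N).
It fails at once if The blank is dropped or pressed hard into a tray (more than 25 N) (contact force between blank and damp_tray above 25 N or contact force between blank and dry_tray above 25 N).
It fails at once if The dark blank is displaced by more than 30 mm (distance of walnut_center from where it was at the start of the episode above 0.03 m).
It also fails if it takes over 64 s, if anything falls off the work surface, if the arm or the gripper's body presses on something with over 40 N, if the wrist force passes 120 N, or if a joint passes its speed limit or range.

### The arm

A 6-joint arm with a two-finger parallel gripper is mounted at the origin on the work surface. World frame = base frame: x ahead of the robot, y to its left, z up, the work surface at z = 0. Lengths are in mm, angles in rad, forces in N, time in s.
With the tool pointing down it reaches from about 275 to 750 mm from the base axis. Payload 10.2 kg.
Tool frame: the origin (TCP) lies at the very end of the fingers, on their centre line; the grasp point (between the pads) lies ctrl.grip_depth behind it (ctrl.grip_depth is the distance from the TCP to the grasp point, in mm); z points along the fingers, y is the direction in which the jaws open and shut (so a half turn about z gives the same grasp; the last joint's range is limited). The gripper opens to 85 mm and grips with 20 to 120 N. Pads are 22 mm wide; open, the fingers measure 114 mm over their backs; the gripper's body (76 mm by 85 mm) begins 54 mm behind the grasp point. The pads swing forward as they close: fully open they stand 13 mm farther back than shut.
Start: joints at [-1.492, 0.313, 1.498, -0, 1.331, -0.223], TCP at [156.038, -501.282, 231.294] pointing down, gripper open.
Joint ranges: [-2.94, 2.94], [-0.97, 2.17], [0.19, 2.56], [-1.23, 4.37], [0.02, 3.11], [-2.88, 2.88]. Speed limits (rad/s): [2.39, 2.39, 3.01, 3.14, 3.14, 3.14].

### API

Orientations are given as a unit quaternion [w, x, y, z].
In Python, from rig import telemetry, eyes, ctrl, nets gives the robot as it stands. The module is installed in compiled form; this text tells all that it offers.
- The arm moves only by the tool drive_tool, never from a script. Its argument "series" is text: rows parted by semicolons, each of 7 numbers parted by spaces: the shift along the tool's x, y, z normalised to -1 to 1, where 1 is 0.12 m, then the turn, a rotation vector about the tool's x, y, z normalised to -1 to 1, where 1 is 0.5 rad, then the opening, from 0 (shut) to 1 (fully open). In form: tx ty tz wx wy wz hand; .... A call has 1 to 20 rows; each row is the pose to reach, as a shift and turn from the pose measured when the call began, along the tool's axes at that moment; what a row does not reach only later rows make up. A row lasts 1/10 s, in which the tool goes at most 50 mm and 8.59 degrees, less where a joint would pass 70% of its speed; a pose out of reach is approached as far as the arm can. A call with a number of a shift or a turn outside -1 to 1 is refused whole. A call with a gripper value outside its range is refused whole. The fingers move at their own pace and stop on an object; "newtons" is the grip in N (left out, the last holds). Time passes only in rows, so rows that repeat a pose let the fingers close. It gives the time, the measured TCP pose, the force and the opening at its end, in the units of the state.
- telemetry.sense(): the state, without advancing time (a new reading comes with each control period).
- eyes.capture(name): name is "scene" or "top" or "wrist"; returns a dict with "frame" (384x512x3 uint8, red, green, blue), "fx", "fy", "cx", "cy" (pixels), "D" ([k1, k2, p1, p2, k3] as OpenCV has them; the pictures are not rectified), "view" (4x4, takes a point from world to camera coordinates). Camera axes: x right, y up, looking along -z (the intrinsics and any distortion apply to the point x, -y, -z); pixel columns grow to the right and rows downward; lengths in mm; the calibration is good to about 2 mm. A picture is of the moment at which its call begins. There is no depth.
- ctrl.finish_job(): hands the job in, once; it reports no verdict.
Trained networks look in a picture, given as the dict that the camera call returned (one of the last four; its "shot" number tells which), for a name from the list of things; names that differ only in an ending like _2 or _b are one class to them, and where a whole thing is asked for, a point or a joint stands for the part that bears it (a point fixed in the world has none). Each returns a list of dicts, best first, with "confidence" (0 to 1); they miss things now and then, are a little off and sometimes report something else, mostly with a low value. They report only what shows in the picture. A call takes as long as a camera call.
- nets.spot_in(name, picture): "rect" ([left, top, right, bottom] in pixels, round what is visible of it).
The state is a dict: "time_s": time; "joints": joint angles; "dq": joint speeds; "tau": joint torques, N m; "eef_pos": TCP position; "ee_rot": TCP orientation; "force": force on the tool from outside, world axes, zero at the start; "wrist_torque": the same for the moment, N m; "grip_width": opening from 0.0 (shut) to 1.0 (fully open).
Only numpy, scipy, OpenCV 4.12 (cv2) and the standard library are available. Lean on these libraries where they do the work, as an engineer would, in place of code of your own. Each camera call takes 0.05 s, during which the arm holds its last target. There are 200 camera calls.

## Working session

There is one attempt and no reset: what is moved stays moved. The work goes in short steps, Python scripts to look and compute and a tool call to move; the robot and the scene stay as the last step left them, time stands still between calls to the robot, and variables do not carry over. Pictures are saved under pics/ and viewed, about 8 in all and at most 12, crops included, and the job is handed in when it is done.

Besides the shell and the picture viewer there is one more tool, called after "Call:" in YAML: its name, and indented under it one key for each argument. drive_tool: Moves the arm, as the interface text tells. Scaled input: -1 to 1 covers 0.12 m each way for a shift and 0.5 rad each way for a turn. Its arguments: {"type":"object","properties":{"series":{"type":"string"},"newtons":{"type":"number"}},"required":["series"]}

```bash
mkdir -p pics; cat > h.py <<'E'
import numpy as np, cv2
from rig import telemetry, eyes, ctrl, nets
from scipy.spatial.transform import Rotation as R
def K(p): return np.array([[p["fx"],0,p["cx"]],[0,p["fy"],p["cy"]],[0,0,1.]])
F=np.diag([1.,-1,-1])
def proj(p,X):
    V=F@np.array(p["view"])[:3]; return cv2.projectPoints(np.atleast_2d(np.float64(X)),cv2.Rodrigues(V[:,:3])[0],V[:,3],K(p),np.float64(p["D"]))[0][:,0]
def ray(p,uv):
    V=F@np.array(p["view"])[:3]; n=cv2.undistortPoints(np.float64([[uv]]),K(p),np.float64(p["D"]))[0,0]
    return -V[:,:3].T@V[:,3], V[:,:3].T@np.array([n[0],n[1],1])
def onz(p,uv,z):
    o,d=ray(p,uv); return o+d*(z-o[2])/d[2]
def save(p,n,crop=None,s=1):
    im=p["frame"][:,:,::-1]
    if crop: im=im[crop[1]:crop[3],crop[0]:crop[2]]
    cv2.imwrite("pics/"+n,cv2.resize(im,None,fx=s,fy=s,interpolation=cv2.INTER_CUBIC))
def pose():
    s=telemetry.sense(); q=np.array(s["ee_rot"]); return np.array(s["eef_pos"]),R.from_quat(q[[1,2,3,0]])
def rel(pos,rot):
    "target world pose -> normalised shift/turn from present"
    p,r=pose(); return np.round(np.r_[r.inv().apply(np.array(pos)-p)/120,(r.inv()*rot).as_rotvec()/.5],3)
E
python3 - <<'E'
from h import *
print(telemetry.sense(), ctrl.grip_depth)
ps={}
for c in("scene","top"):
    p=ps[c]=eyes.capture(c); save(p,c+"0.png",s=1.5)
    V=np.array(p["view"]); print(c,"cam",np.round(-V[:3,:3].T@V[:3,3]))
    for n in("blank","walnut_center","rack","balance","load_pan","damp_tray","dry_tray","pan_top"):
        for d in nets.spot_in(n,p)[:2]: print(n,np.round(d["rect"]),round(d["confidence"],2))
E
```

```text
{'time_s': 0.0, 'joints': array([-1.49240260e+00,  3.13446741e-01,  1.49842888e+00, -8.22794504e-06,
        1.33097518e+00, -2.23391522e-01]), 'dq': array([-2.50834645e-04,  7.15614591e-05, -7.57227844e-04,  8.35089595e-05,
       -3.28805439e-04,  1.84193961e-04]), 'tau': array([-1.96934539e-03, -4.12266934e+01, -2.59743458e+01, -2.87947541e-04,
        4.11615532e-03, -1.56655489e-08]), 'eef_pos': array([ 156.01395374, -501.0230142 ,  230.73982267]), 'ee_rot': array([-6.27710477e-04,  9.88636949e-01,  1.50321611e-01,  4.15820778e-05]), 'force': array([-0.56131047,  0.83288154, -0.36709005]), 'wrist_torque': array([-0.03900821, -0.01419623, -0.01695935]), 'grip_width': 0.9978078604147644} 18.700000000000003
scene cam [1034. -764.  837.]
blank [290. 187. 330. 213.] 0.87
walnut_center [286. 151. 324. 176.] 0.68
walnut_center [168. 205. 249. 256.] 0.34
rack [280.  98. 370. 238.] 0.87
balance [119. 232. 267. 384.] 0.92
load_pan [202. 232. 265. 279.] 0.97
damp_tray [164. 203. 249. 255.] 0.87
dry_tray [ 94. 252. 194. 326.] 0.64
dry_tray [118. 236. 267. 384.] 0.63
pan_top [204. 230. 267. 279.] 0.8
pan_top [120. 234. 268. 384.] 0.48
top cam [464.  24. 993.]
blank [190. 163. 220. 200.] 0.8
blank [320. 146. 373. 198.] 0.35
walnut_center [123. 188. 160. 227.] 0.69
rack [ 71. 104. 242. 241.] 0.66
load_pan [319. 143. 371. 198.] 0.77
damp_tray [253. 213. 310. 276.] 0.55
dry_tray [338. 216. 397. 274.] 0.63
pan_top [318. 145. 370. 197.] 0.71
```

View pics/top0.png

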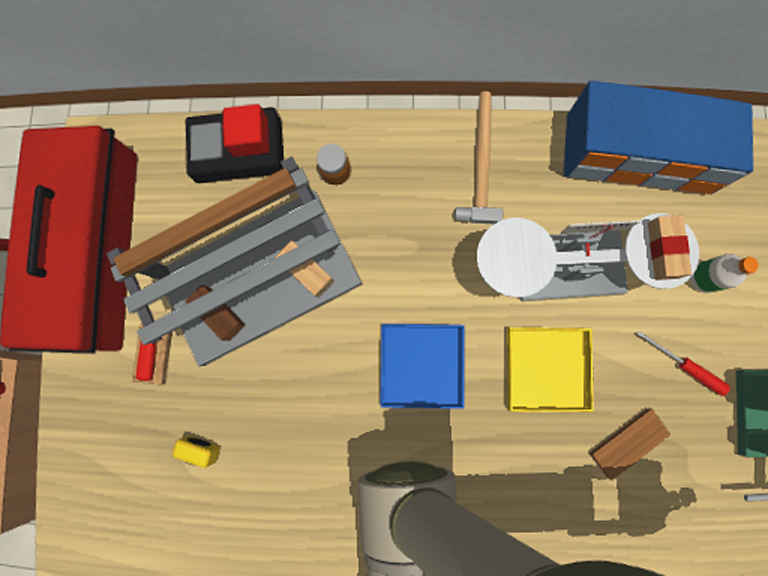

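View pics/scene0.png

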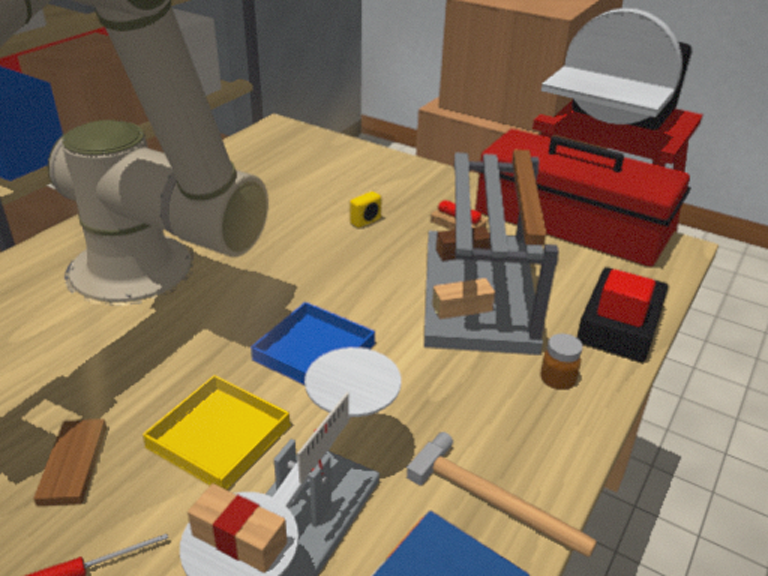

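The top view shows the rack at the left, front towards lower right, with the pale blank's front end at about (318–333, 285–296) in the 1.5x picture. The balance is at centre right with its load pan at (517, 257), and the blue and yellow trays are at (422, 366) and (549, 369). I'll zoom in for corners.

```bash
python3 - <<'E'
from h import *
p=eyes.capture("top"); save(p,"crop1.png",(100,150,250,250),5)
k=1/1.5
for n,uv,z in [("boardFR",(360,284),30),("boardFL",(203,365),30),("shelfF_R",(340,240),209),("shelfF_L",(145,342),209),("pan",(516,257),145),("blue",(422,366),15),("yel",(549,369),15),("sample",(663,250),114)]:
    print(n,np.round(onz(p,np.array(uv)*k,z)))
E
```

```text
boardFR [591. 110.  30.]
boardFL [438. 397.  30.]
shelfF_R [634. 126. 209.]
shelfF_L [475. 422. 209.]
pan [ 623. -151.  145.]
blue [444.  -5.  15.]
yel [ 441. -236.   15.]
sample [ 645. -410.  114.]
```

View pics/crop1.png

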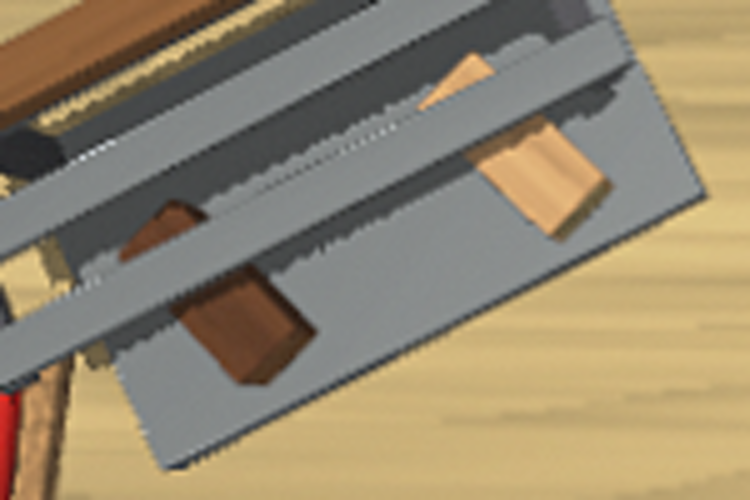

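```bash
python3 - <<'E'
from h import *
p=eyes.capture("top")
c=lambda u,v:np.array([100+u/5-.4,150+v/5-.4])
for n,uv,z in [("bFR",(707,195),30),("bFL",(165,468),30),("fr",(608,179),74),("fl",(550,234),74),("l2",(468,158),74),("r2",(545,120),74),("rear",(476,53),74),("rear_r",(495,70),74),("wfr",(316,330),74),("wfl",(240,378),74),("wl2",(172,312),74),("sFR",(637,62),195)]:
    print(n,np.round(onz(p,c(*uv),z)))
E
```

```text
bFR [593. 108.  30.]
bFL [438. 405.  30.]
fr [595. 156.  74.]
fl [566. 186.  74.]
l2 [606. 231.  74.]
r2 [626. 191.  74.]
rear [662. 229.  74.]
rear_r [653. 218.  74.]
wfr [514. 309.  74.]
wfl [488. 349.  74.]
wl2 [522. 388.  74.]
sFR [632. 127. 195.]
```

Call:
drive_tool:
  series: "1 -0.87 0 0 0 0 1;1 -0.87 0 0 0 0 1;1 -0.87 0 0 0 0 1;1 -0.87 0 0 0 0 1;1 -0.87 0 0 0 0 1"
  newtons: 50

```text
time_s: 1.5
eef_pos: [240.2, -365.2, 231.7]
ee_rot: [0.0, 0.988, 0.151, 0.0]
force: [0.4, -0.9, 0.3]
grip_width: 1.004
```

Call:
drive_tool:
  series: "1 -0.87 0 0 0 0 1;1 -0.87 0 0 0 0 1;1 -0.87 0 0 0 0 1;1 -0.87 0 0 0 0 1;1 -0.87 0 0 0 0 1"

```text
time_s: 2.0
eef_pos: [323.9, -229.9, 231.7]
ee_rot: [0.001, 0.988, 0.152, 0.0]
force: [-0.1, -0.5, -0.3]
grip_width: 1.0
```

Call:
drive_tool:
  series: "1 -0.87 0 0 0 0 1;1 -0.87 0 0 0 0 1;1 -0.87 0 0 0 0 1;1 -0.87 0 0 0 0 1;1 -0.87 0 0 0 0 1"

```text
time_s: 2.5
eef_pos: [407.3, -95.2, 231.3]
ee_rot: [0.001, 0.988, 0.153, -0.0]
force: [-0.4, 0.3, -0.1]
grip_width: 1.001
```

```bash
cat >> h.py <<'E'
def tool(psi,th=35.):
    a,t=np.radians([psi,th]); z=np.array([np.sin(t)*np.cos(a),np.sin(t)*np.sin(a),-np.cos(t)]); y=np.array([np.sin(a),-np.cos(a),0])
    return R.from_matrix(np.c_[np.cross(y,z),y,z])
def tcp(G,psi,th=35.,back=0): return np.array(G)+tool(psi,th).as_matrix()[:,2]*(18.7-back)
E
python3 - <<'E'
from h import *
print(rel([470,10,210],tool(30,15)))
E
```

```text
[ 0.762 -0.678  0.176  0.06   0.523 -0.431]
```

Call:
drive_tool:
  series: "0.76 -0.68 0.18 0.06 0.52 -0.43 1;0.76 -0.68 0.18 0.06 0.52 -0.43 1;0.76 -0.68 0.18 0.06 0.52 -0.43 1;0.76 -0.68 0.18 0.06 0.52 -0.43 1;0.76 -0.68 0.18 0.06 0.52 -0.43 1"

```text
time_s: 3.0
eef_pos: [469.6, 7.8, 209.5]
ee_rot: [-0.033, 0.958, 0.255, 0.125]
force: [0.2, -0.2, 0.2]
grip_width: 0.999
```

```bash
python3 - <<'E'
from h import *
print(pose()[0]); T=tcp([600.5,193.3,57],47.5,35,120); print(T,rel(T,tool(47.5,35)))
E
```

```text
[469.61769406   7.79807153 209.53489068]
[561.24598422 150.46175888 139.98010209] [ 1.064 -0.652  0.881  0.262  0.698 -0.562]
```

Call:
drive_tool:
  series: "1 -0.65 0.8 0.26 0.7 -0.56 1;1 -0.65 0.8 0.26 0.7 -0.56 1;1 -0.65 0.8 0.26 0.7 -0.56 1;1 -0.65 0.8 0.26 0.7 -0.56 1;1 -0.65 0.8 0.26 0.7 -0.56 1;1 -0.65 0.8 0.26 0.7 -0.56 1;1 -0.65 0.8 0.26 0.7 -0.56 1"

```text
time_s: 3.7
eef_pos: [553.2, 143.7, 148.4]
ee_rot: [-0.12, 0.873, 0.383, 0.276]
force: [-0.8, -0.1, -0.4]
grip_width: 1.003
```

```bash
python3 - <<'E'
from h import *
p=eyes.capture("wrist"); save(p,"w1.png",s=1.5)
for d in nets.spot_in("blank",p)[:2]: print(np.round(d["rect"]),d["confidence"])
a=np.radians(47.5);u=np.array([np.cos(a),np.sin(a),0]);v=np.array([-u[1],u[0],0]);C=np.array([614,208,52.])
print("predicted px(1.5x) fr fl rr rl top, then bottom f", np.round(1.5*proj(p,[C+s*50*u+t*22*v+[0,0,h] for s,t,h in((-1,-1,22),(-1,1,22),(1,-1,22),(1,1,22),(-1,-1,-22),(-1,1,-22))])).tolist())
V=np.array(p["view"]);print("cam",-V[:3,:3].T@V[:3,3]); print(telemetry.sense()["joints"])
T=tcp([600.5,193.3,57],47.5,35,0); print(rel(T,tool(47.5,35)))
E
```

```text
[226.  96. 284. 225.] 0.64
predicted px(1.5x) fr fl rr rl top, then bottom f [[423.0, 322.0], [333.0, 322.0], [417.0, 146.0], [338.0, 146.0], [416.0, 340.0], [340.0, 340.0]]
cam [541.37445133 130.13035563 308.91338602]
[-0.17795345  0.31812775  1.8667041   0.77868692  0.75997548  0.03962218]
[ 0.028  0.011  1.105  0.007 -0.002 -0.002]
```

View pics/w1.png

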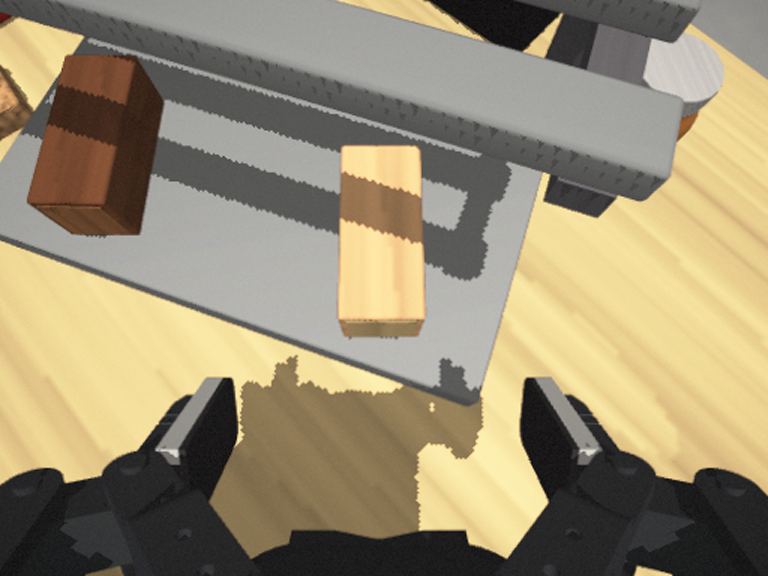

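The wrist view agrees with the model: the blank's top front corners are at (338, 321) and (424, 320), against a predicted (333, 322) and (423, 322). The camera would come close to the shelf, so I'll tilt to 42° and grip a little nearer the front end.

```bash
python3 - <<'E'
from h import *
G=[596.9,188.3,57]
for b in (118,60,0): print(b,rel(tcp(G,47.5,42,b),tool(47.5,42)))
E
```

```text
118 [-0.113  0.021  0.099  0.007  0.242 -0.002]
60 [-0.055  0.019  0.579  0.007  0.242 -0.002]
0 [ 0.005  0.017  1.075  0.007  0.242 -0.002]
```

Call:
drive_tool:
  series: "-0.11 0.02 0.1 0 0.24 0 1;-0.11 0.02 0.1 0 0.24 0 1;-0.08 0.02 0.35 0 0.24 0 1;-0.055 0.02 0.58 0 0.24 0 1;-0.03 0.02 0.8 0 0.24 0 1;-0.01 0.02 0.95 0 0.24 0 1;-0.01 0.02 0.95 0 0.24 0 1;-0.01 0.02 0.95 0 0.24 0 1"

```text
time_s: 4.6
eef_pos: [598.7, 189.4, 55.0]
ee_rot: [-0.143, 0.855, 0.375, 0.328]
force: [-0.5, 1.0, 0.1]
grip_width: 1.001
```

```bash
python3 - <<'E'
from h import *
G=[596.9,188.3,57]
print(rel(tcp(G,47.5,42,0),tool(47.5,42)),telemetry.sense()["force"])
p=eyes.capture("wrist"); save(p,"w2.png",s=1.2)
E
```

```text
[-0.001 -0.005  0.132  0.008  0.001 -0.001] [-0.52785019  0.98918467  0.06855222]
```

View pics/w2.png

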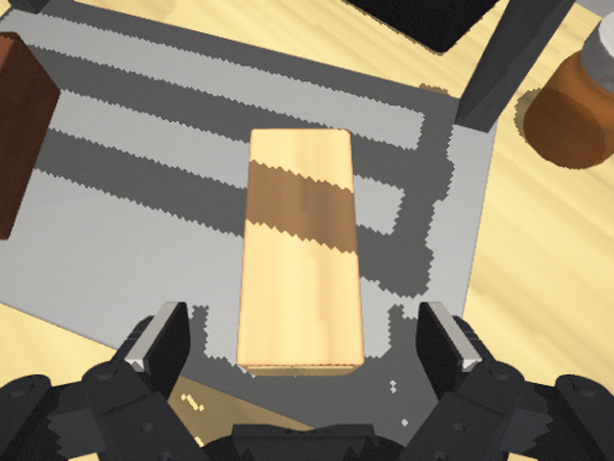

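The blank lies centred between the open jaws (edges at columns 240–362, pads at about 160 and 447). I'll advance and close.

Call:
drive_tool:
  series: "0 0 0.13 0 0 0 1;0 0 0.13 0 0 0 1;0 0 0.13 0 0 0 1;0 0 0.13 0 0 0 0.3;0 0 0.13 0 0 0 0.3;0 0 0.13 0 0 0 0.3;0 0 0.13 0 0 0 0.3;0 0 0.13 0 0 0 0.3;0 0 0.13 0 0 0 0.3;0 0 0.13 0 0 0 0.3;0 0 0.13 0 0 0 0.3;0 0 0.13 0 0 0 0.3"
  newtons: 60

```text
time_s: 5.85
eef_pos: [606.1, 196.8, 44.3]
ee_rot: [-0.142, 0.855, 0.375, 0.329]
force: [-4.0, -4.0, 6.3]
grip_width: 0.507
```

```bash
python3 - <<'E'
from h import *
p,r=pose(); u=np.array([np.cos(np.radians(47.5)),np.sin(np.radians(47.5)),0])
print(rel(p+[0,0,5],r),rel(p-60*u+[0,0,8],r),rel(p-120*u+[0,0,12],r),telemetry.sense()["joints"])
E
```

```text
[ 0.028  0.    -0.031  0.     0.     0.   ] [-0.327  0.002 -0.384  0.     0.     0.   ] [-0.676  0.004 -0.744  0.     0.     0.   ] [-0.09199521  0.61060176  1.82135698  1.25379002  0.59180132 -0.39522545]
```

Call:
drive_tool:
  series: "0.03 0 -0.03 0 0 0 0.3;-0.05 0 -0.1 0 0 0 0.3;-0.15 0 -0.2 0 0 0 0.3;-0.33 0 -0.38 0 0 0 0.3;-0.5 0 -0.56 0 0 0 0.3;-0.68 0 -0.74 0 0 0 0.3;-0.68 0 -0.74 0 0 0 0.3;-0.68 0 -0.74 0 0 0 0.3"

```text
time_s: 6.65
eef_pos: [524.9, 108.2, 55.8]
ee_rot: [-0.142, 0.855, 0.375, 0.329]
force: [0.3, 1.0, -2.0]
grip_width: 0.508
```

```bash
python3 - <<'E'
from h import *
p,r=pose(); print(telemetry.sense()["grip_width"])
# next: lift & move, level with yaw 25
print(rel([490,60,200],tool(30,42)))
p=eyes.capture("wrist"); save(p,"w3.png",s=1.2)
E
```

```text
0.5077549733531994
[ 0.439  0.064 -1.222 -0.397 -0.002  0.452]
```

View pics/w3.png

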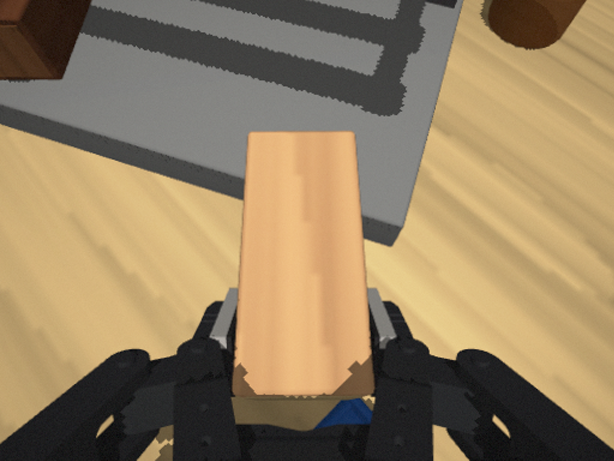

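The blank is held straight and clear of the rack, with top corners at (248,131), (354,131), (372,393) and (236,393). I'll fit its pose from these.

```bash
python3 - <<'E'
from h import *
p=eyes.capture("wrist")
img=np.float64([[248,131],[354,131],[372,394],[235,394]])/1.2
u=np.array([[50,22,22],[50,-22,22],[-50,-22,22],[-50,22,22]],float)
ok,rv,t=cv2.solvePnP(u,img,K(p),np.float64(p["D"]),flags=cv2.SOLVEPNP_ITERATIVE)
V=F@np.array(p["view"])[:3]; Rw=V[:,:3].T@cv2.Rodrigues(rv)[0]; c=V[:,:3].T@(t[:,0]-V[:,3])
P,r=pose(); a=np.radians(47.5)
print("centre",c,"axis",Rw[:,0],"pitch deg",np.degrees(np.arcsin(Rw[2,0])),"roll",np.degrees(np.arcsin(Rw[2,1])))
g=P-18.7*r.as_matrix()[:,2]; print("grasp",g,"centre-grasp along/up",(c-g)@[np.cos(a),np.sin(a),0],(c-g)[2], "lat",(c-g)@[-np.sin(a),np.cos(a),0])
print(rel([510,60,160],tool(30,42)))
E
```

```text
centre [537.81422862 121.42865383  57.81904049] axis [0.67106469 0.73897714 0.05987463] pitch deg 3.4326163999409234 roll 0.2840362789277696
grasp [516.50203777  99.81250854  69.58973068] centre-grasp along/up 30.33540147516989 -11.770690189515761 lat -1.109339226349808
[ 0.295  0.188 -0.903 -0.4   -0.002  0.455]
```

Call:
drive_tool:
  series: "0.15 0.05 -0.4 0 0 0 0.3;0.22 0.1 -0.6 -0.13 0 0.15 0.3;0.26 0.15 -0.8 -0.26 0 0.3 0.3;0.3 0.19 -0.9 -0.4 0 0.455 0.3;0.3 0.19 -0.9 -0.4 0 0.455 0.3;0.3 0.19 -0.9 -0.4 0 0.455 0.3"

```text
time_s: 7.35
eef_pos: [510.6, 61.2, 159.9]
ee_rot: [-0.094, 0.901, 0.243, 0.346]
force: [0.2, 0.3, -2.8]
grip_width: 0.507
```

```bash
python3 - <<'E'
from h import *
print(telemetry.sense()["grip_width"],telemetry.sense()["joints"],rel([555,-45,205],tool(15,42)))
E
```

```text
0.5065039702456898 [-0.3939747   0.15008476  2.12042255  1.048312    0.66309406 -0.14317289] [ 0.159  0.951 -0.363 -0.356 -0.002  0.395]
```

Call:
drive_tool:
  series: "0.16 0.95 -0.36 -0.35 0 0.39 0.3;0.16 0.95 -0.36 -0.35 0 0.39 0.3;0.16 0.95 -0.36 -0.35 0 0.39 0.3;0.16 0.95 -0.36 -0.35 0 0.39 0.3;0.16 0.95 -0.36 -0.35 0 0.39 0.3"

```text
time_s: 7.85
eef_pos: [555.0, -44.2, 203.2]
ee_rot: [-0.049, 0.926, 0.124, 0.354]
force: [0.2, 0.1, -1.9]
grip_width: 0.506
```

```bash
python3 - <<'E'
from h import *
G=np.array([595,-152,200.]); T=tcp(G,5,42); print(T,rel(T,tool(5,42)),rel((T+pose()[0])/2+[0,0,5],tool(7,42)))
E
```

```text
[ 607.46512758 -150.90944265  186.10319176] [ 0.045  0.973  0.229 -0.245  0.003  0.264] [ 0.05   0.487  0.084 -0.198  0.003  0.212]
```

Call:
drive_tool:
  series: "0.05 0.49 0.08 -0.2 0 0.21 0.3;0.045 0.8 0.15 -0.24 0 0.26 0.3;0.045 0.97 0.23 -0.24 0 0.26 0.3;0.045 0.97 0.23 -0.24 0 0.26 0.3;0.045 0.97 0.23 -0.24 0 0.26 0.3;0.045 0.97 0.23 -0.24 0 0.26 0.3"

```text
time_s: 8.45
eef_pos: [607.0, -149.0, 185.6]
ee_rot: [-0.017, 0.933, 0.043, 0.357]
force: [-0.0, 0.2, -1.7]
grip_width: 0.507
```

```bash
python3 - <<'E'
from h import *
s=eyes.capture("scene"); w=eyes.capture("wrist")
a=cv2.resize(s["frame"][130:384,100:330],None,fx=2.2,fy=2.2); b=cv2.resize(w["frame"],None,fx=.55,fy=.55)
im=np.zeros((560,790,3),np.uint8); im[:a.shape[0],:a.shape[1]]=a[:560]; im[:b.shape[0],508:508+b.shape[1]]=b[:,:282]
cv2.imwrite("pics/s2.png",im[:,:,::-1])
P,r=pose();print(P,r.as_matrix()[:,2])
for z in (170,160,150): print(rel(tcp([595,-152,z],5,42),tool(5,42)))
E
```

```text
[ 607.16426792 -149.33088889  186.10579877] [ 0.66503429  0.0615016  -0.74427612]
[-0.166  0.013  0.187 -0.007  0.003  0.007]
[-0.222  0.013  0.249 -0.007  0.003  0.007]
[-0.277  0.013  0.311 -0.007  0.003  0.007]
```

View pics/s2.png

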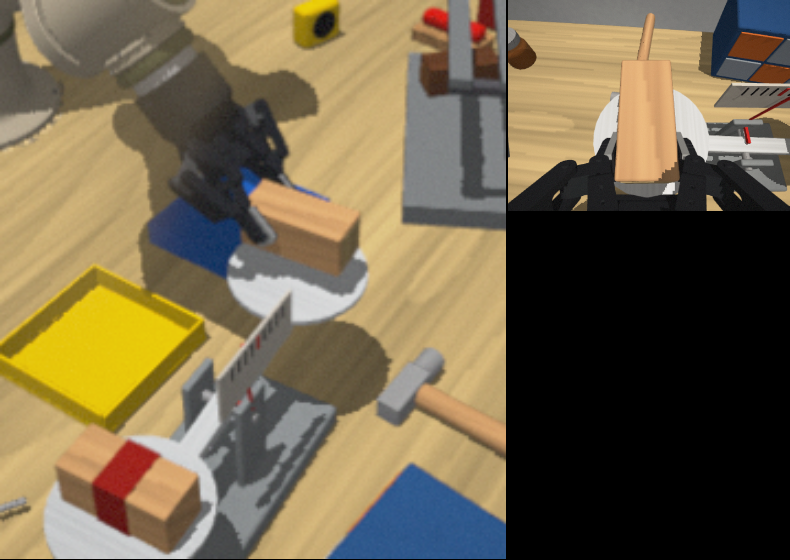

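The blank hangs level over the load pan (pan centre at about (298, 280) in the picture, with shadow below), and the jaws stay clear of the scale plate. I'll lower it gently.

Call:
drive_tool:
  series: "-0.05 0.01 0.06 0 0 0 0.3;-0.09 0.01 0.1 0 0 0 0.3;-0.11 0.01 0.125 0 0 0 0.3;-0.13 0.01 0.145 0 0 0 0.3;-0.145 0.01 0.165 0 0 0 0.3;-0.16 0.01 0.18 0 0 0 0.3;-0.17 0.01 0.192 0 0 0 0.3;-0.17 0.01 0.192 0 0 0 0.3;-0.17 0.01 0.192 0 0 0 0.3"

```text
time_s: 9.45
eef_pos: [607.6, -150.5, 155.5]
ee_rot: [-0.017, 0.933, 0.043, 0.357]
force: [-0.2, 0.6, 0.4]
grip_width: 0.511
```

```bash
python3 - <<'E'
from h import *
s=telemetry.sense(); print(s["force"],s["wrist_torque"],s["joints"])
p=eyes.capture("scene"); save(p,"s3.png",(150,150,300,260),5)
for z in (165,): print(rel(tcp([595,-152,z],5,42),tool(5,42)))
E
```

```text
[-0.20599733  0.64434602  0.44641057] [0.03845797 0.36095665 0.12731531] [-0.6138346   0.36273539  1.83957783  0.96465429  0.55555209  0.11919406]
[-0.026  0.003  0.027 -0.007  0.003  0.007]
```

View pics/s3.png

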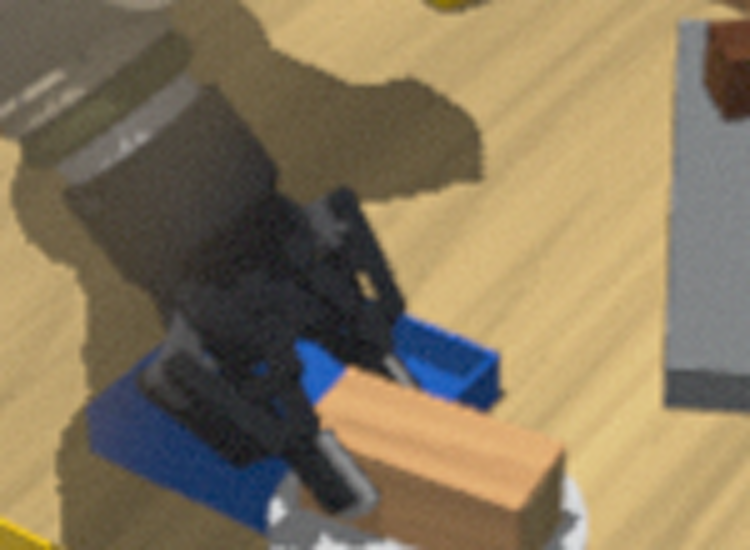

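Vertical force changed from −1.7 to +0.4 N, so the pan now carries the blank. I'll open and back out along the fingers.

Call:
drive_tool:
  series: "0 0 0 0 0 0 0.7;0 0 0 0 0 0 0.8;0 0 0 0 0 0 0.9;0 0 0 0 0 0 0.9;0 0 -0.1 0 0 0 0.9;0 0 -0.3 0 0 0 0.9;0 0 -0.55 0 0 0 0.9;0 0 -0.8 0 0 0 0.9;0 0 -0.95 0 0 0 0.9;0 0 -0.95 0 0 0 0.9;0 0 -0.95 0 0 0 0.9;0 0 -0.95 0 0 0 0.9"

```text
time_s: 10.7
eef_pos: [531.8, -157.3, 239.5]
ee_rot: [-0.017, 0.933, 0.043, 0.357]
force: [-0.1, -0.3, -1.1]
grip_width: 0.9
```

Call:
drive_tool:
  series: "0 0 0 0 0 0 0.9;0 0 0 0 0 0 0.9;0 0 0 0 0 0 0.9;0 0 0 0 0 0 0.9;0 0 0 0 0 0 0.9;0 0 0 0 0 0 0.9;0 0 0 0 0 0 0.9;0 0 0 0 0 0 0.9;0 0 0 0 0 0 0.9;0 0 0 0 0 0 0.9;0 0 0 0 0 0 0.9;0 0 0 0 0 0 0.9;0 0 0 0 0 0 0.9;0 0 0 0 0 0 0.9;0 0 0 0 0 0 0.9;0 0 0 0 0 0 0.9;0 0 0 0 0 0 0.9;0 0 0 0 0 0 0.9;0 0 0 0 0 0 0.9;0 0 0 0 0 0 0.9"

```text
time_s: 12.7
eef_pos: [531.8, -157.3, 239.5]
ee_rot: [-0.017, 0.933, 0.043, 0.357]
force: [0.2, -0.0, 1.0]
grip_width: 0.903
```

Call:
drive_tool:
  series: "0 0 0 0 0 0 0.9;0 0 0 0 0 0 0.9;0 0 0 0 0 0 0.9;0 0 0 0 0 0 0.9;0 0 0 0 0 0 0.9;0 0 0 0 0 0 0.9;0 0 0 0 0 0 0.9;0 0 0 0 0 0 0.9;0 0 0 0 0 0 0.9;0 0 0 0 0 0 0.9;0 0 0 0 0 0 0.9;0 0 0 0 0 0 0.9;0 0 0 0 0 0 0.9;0 0 0 0 0 0 0.9;0 0 0 0 0 0 0.9;0 0 0 0 0 0 0.9;0 0 0 0 0 0 0.9;0 0 0 0 0 0 0.9;0 0 0 0 0 0 0.9;0 0 0 0 0 0 0.9"

```text
time_s: 14.7
eef_pos: [531.8, -157.3, 239.5]
ee_rot: [-0.017, 0.933, 0.043, 0.357]
force: [-0.0, -0.5, 0.1]
grip_width: 0.9
```

```bash
python3 - <<'E'
from h import *
s=eyes.capture("scene"); w=eyes.capture("wrist")
a=cv2.resize(s["frame"][210:384,110:280],None,fx=2.6,fy=2.6); b=cv2.resize(w["frame"],None,fx=.68,fy=.68)
im=np.zeros((460,792,3),np.uint8); im[:452,:442]=a[:452,:442]; im[:b.shape[0],443:443+b.shape[1]]=b[:,:349]
cv2.imwrite("pics/s4.png",im[:,:,::-1])
for n in("blank","load_pan"):
  for q in(s,w): print(n,[(np.round(d["rect"]),round(d["confidence"],2)) for d in nets.spot_in(n,q)[:2]])
for h in(145.5,130,114): print(h,"blank top end-face corner px scene/wrist", [np.round(proj(q,[[623,-151-65,h],[623,-151+65,h],[623+65,-151,h],[623-65,-151,h]])).tolist() for q in(s,w)])
E
```

```text
blank [(array([208., 236., 263., 278.]), 0.89)]
blank [(array([226., 119., 284., 245.]), 0.65)]
load_pan [(array([204., 253., 266., 288.]), 0.74)]
load_pan [(array([190., 139., 325., 260.]), 0.84), (array([187., 113., 512., 259.]), 0.71)]
145.5 blank top end-face corner px scene/wrist [[[216.0, 271.0], [252.0, 234.0], [262.0, 264.0], [209.0, 239.0]], [[330.0, 183.0], [180.0, 171.0], [260.0, 116.0], [247.0, 251.0]]]
130 blank top end-face corner px scene/wrist [[[216.0, 276.0], [252.0, 239.0], [262.0, 270.0], [209.0, 245.0]], [[326.0, 191.0], [183.0, 179.0], [260.0, 125.0], [247.0, 256.0]]]
114 blank top end-face corner px scene/wrist [[[216.0, 282.0], [251.0, 245.0], [261.0, 275.0], [209.0, 251.0]], [[323.0, 198.0], [186.0, 186.0], [260.0, 135.0], [247.0, 260.0]]]
```

View pics/s4.png

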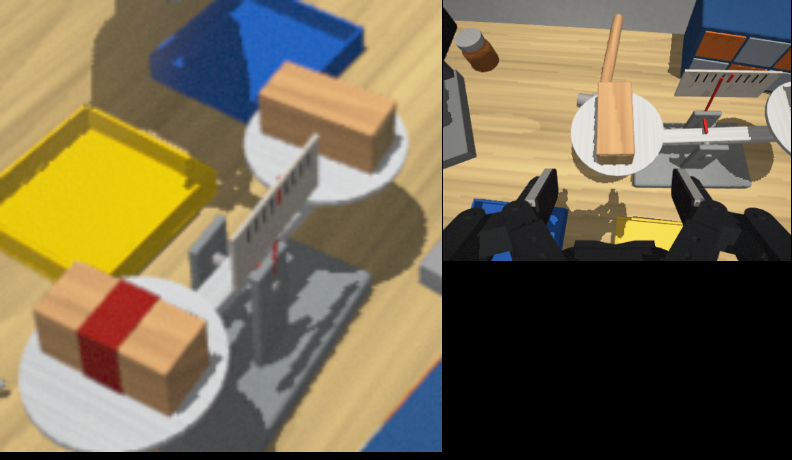

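The blank rests free on the pan. The load pan's lower rim in the scene view has moved from row 279 to row 288. I'll confirm the tilt numerically against the start picture.

```bash
python3 - <<'E'
from h import *
s=eyes.capture("scene"); now=s["frame"]; old=cv2.resize(cv2.imread("pics/scene0.png"),(512,384),interpolation=cv2.INTER_AREA)[:,:,::-1]
def red(f):
    f=f.astype(int); m=(f[...,0]>110)&(f[...,1]<60)&(f[...,2]<60); m[:,:110]=0; m[:320]=0; m[:,200:]=0
    y,x=np.nonzero(m); return len(x),x.mean(),y.mean()
print("red band old/new",red(old),red(now))
print("px/mm of sample height",np.diff(proj(s,[[645,-410,114],[645,-410,145]])[:,1])/31)
for u in(225,232,240,248):
    r=[]
    for f in(old,now):
        g=f[:,u].astype(float); w=(g.min(1)>150)&(np.ptp(g,axis=1)<30); ys=np.nonzero(w[225:310])[0]+225; r.append(ys.max() if len(ys) else None)
    print(u,r)
print("px/mm load",np.diff(proj(s,[[623,-151,114],[623,-151,145]])[:,1])/31)
P,r=pose(); G=pose()[0]
print(rel(tcp([595,-152,150],5,42,60),tool(5,42)))
E
```

```text
red band old/new (388, np.float64(156.43298969072166), np.float64(343.4381443298969)) (394, np.float64(154.56598984771574), np.float64(331.28934010152284))
px/mm of sample height [-0.3742642]
225 [np.int64(270), np.int64(270)]
232 [np.int64(275), np.int64(287)]
240 [np.int64(275), np.int64(286)]
248 [np.int64(273), np.int64(285)]
px/mm load [-0.35587194]
[-0.105  0.004  0.564 -0.008  0.005  0.006]
```

The red band rose 12 px (about 32 mm) and the load pan fell by the same amount, so the beam is at its +0.12 stop. The blank is heavy, so it goes in the blue tray. Next I'll locate the blank for the regrasp.

```bash
python3 - <<'E'
from h import *
w=eyes.capture("wrist")
c=[onz(w,np.array(q)/.68,158) for q in((154,154),(191,155),(188,82),(157,82))]
print(np.round(c)); m=np.mean(c,0); f=(c[0]+c[1])/2; b=(c[2]+c[3])/2; print(m,"len",np.linalg.norm(b-f),"yaw",np.degrees(np.arctan2(*(b-f)[1::-1])))
u=(b-f)/np.linalg.norm(b-f); psi=np.degrees(np.arctan2(u[1],u[0])); G=m-26*u; G[2]=143
for k in(40,0): print(k,G,rel(tcp(G,psi,42,k),tool(psi,42)))
E
```

```text
[[ 572. -134.  158.]
 [ 575. -176.  158.]
 [ 674. -166.  158.]
 [ 671. -126.  158.]]
[ 623.07710057 -150.52851764  158.        ] len 99.0714557221519 yaw 5.132676936964098
40 [ 597.18135523 -152.8545386   143.        ] [-0.131  0.014  0.786 -0.005  0.005  0.002]
0 [ 597.18135523 -152.8545386   143.        ] [-0.13   0.015  1.119 -0.005  0.005  0.002]
```

Call:
drive_tool:
  series: "-0.13 0.015 0.2 0 0 0 1;-0.13 0.015 0.45 0 0 0 1;-0.13 0.015 0.65 0 0 0 1;-0.13 0.015 0.85 0 0 0 1;-0.13 0.015 1 0 0 0 1;-0.13 0.015 1 0 0 0 1;-0.13 0.015 1 0 0 0 1"

```text
time_s: 15.8
eef_pos: [599.9, -152.6, 139.9]
ee_rot: [-0.017, 0.933, 0.043, 0.357]
force: [-0.3, 0.4, -0.2]
grip_width: 1.0
```

Call:
drive_tool:
  series: "0 0 0.06 0 0 0 1;0 0 0.12 0 0 0 1;0 0 0.12 0 0 0 1;0 0 0.12 0 0 0 0.3;0 0 0.12 0 0 0 0.3;0 0 0.12 0 0 0 0.3;0 0 0.12 0 0 0 0.3;0 0 0.12 0 0 0 0.3;0 0 0.12 0 0 0 0.3;0 0 0.12 0 0 0 0.3;0 0 0.12 0 0 0 0.3"
  newtons: 60

```text
time_s: 16.9
eef_pos: [609.6, -151.7, 129.5]
ee_rot: [-0.017, 0.933, 0.043, 0.357]
force: [-3.1, 0.8, 5.9]
grip_width: 0.505
```

```bash
python3 - <<'E'
from h import *
p,r=pose(); print(p-18.7*r.as_matrix()[:,2])
print(rel(p+[0,0,60],r),rel(p+[-40,0,110],r),rel([500,-140,230],tool(5,42)))
E
```

```text
[ 597.15806631 -152.89096326  143.47031157]
[ 0.334 -0.001 -0.372  0.     0.     0.   ] [ 0.365 -0.032 -0.904  0.     0.     0.   ] [-0.112 -0.183 -1.224 -0.009  0.004  0.006]
```

Call:
drive_tool:
  series: "0.1 0 -0.11 0 0 0 0.3;0.25 0 -0.28 0 0 0 0.3;0.33 0 -0.37 0 0 0 0.3;0.35 -0.02 -0.7 0 0 0 0.3;0.36 -0.03 -0.9 0 0 0 0.3;0.36 -0.03 -0.9 0 0 0 0.3;0.36 -0.03 -0.9 0 0 0 0.3"

```text
time_s: 17.6
eef_pos: [569.4, -152.0, 238.0]
ee_rot: [-0.017, 0.933, 0.043, 0.357]
force: [0.2, -0.0, -2.5]
grip_width: 0.507
```

```bash
python3 - <<'E'
from h import *
print(telemetry.sense()["joints"],telemetry.sense()["force"])
print(rel([490,-70,220],tool(0,42)), tcp([420,-5,34],0,42))
E
```

```text
[-0.66901047  0.17247195  1.84096331  0.7792215   0.71535699  0.31346572] [ 0.20988533 -0.01171412 -2.49153508]
[-0.545 -0.741 -0.285 -0.125  0.006  0.135] [432.51274234  -5.          20.10319176]
```

Call:
drive_tool:
  series: "-0.54 -0.74 -0.28 -0.125 0 0.135 0.3;-0.54 -0.74 -0.28 -0.125 0 0.135 0.3;-0.54 -0.74 -0.28 -0.125 0 0.135 0.3;-0.54 -0.74 -0.28 -0.125 0 0.135 0.3;-0.54 -0.74 -0.28 -0.125 0 0.135 0.3"

```text
time_s: 18.1
eef_pos: [491.5, -70.3, 219.5]
ee_rot: [-0.0, 0.934, 0.0, 0.357]
force: [0.7, -0.6, -2.4]
grip_width: 0.506
```

```bash
python3 - <<'E'
from h import *
print(pose()[0],telemetry.sense()["joints"],telemetry.sense()["force"])
t=eyes.capture("top")
for d in nets.spot_in("damp_tray",t)[:2]: print(np.round(d["rect"]),d["confidence"])
# tray from colour in start picture
im=cv2.resize(cv2.imread("pics/top0.png"),(512,384),interpolation=cv2.INTER_AREA).astype(int)
m=((im[...,0]>120)&(im[...,2]<90)&(im[...,0]-im[...,1]>40)); m[:200]=0; m[290:]=0; m[:,:240]=0; m[:,320:]=0
y,x=np.nonzero(m); print(len(x),x.min(),x.max(),y.min(),y.max()); r=cv2.minAreaRect(np.c_[x,y].astype(np.float32)); print(r)
print(onz(t,r[0],25), [np.round(onz(t,q,30)) for q in cv2.boxPoints(r)])
print(rel([432.5,-5,120],tool(0,42)))
E
```

```text
[491.47032675 -70.32154607 219.51727924] [-0.57708445 -0.04308011  2.12964501  0.77310071  0.5481196   0.42437287] [ 0.70466196 -0.59495414 -2.36112521]
[254. 216. 305. 272.] 0.64
2850 254 308 216 271
((281.0, 243.5), (53.99999237060547, 54.99999237060547), -0.0)
[445.7114138   -3.38472275  25.        ] [array([371.,  68.,  30.]), array([519.,  71.,  30.]), array([521., -75.,  30.]), array([374., -76.,  30.])]
[-0.922 -0.548  0.291  0.     0.006 -0.   ]
```

Call:
drive_tool:
  series: "-0.86 -0.555 0.24 0 0 0 0.3;-0.86 -0.555 0.24 0 0 0 0.3;-0.86 -0.555 0.24 0 0 0 0.3;-0.86 -0.555 0.24 0 0 0 0.3;-0.86 -0.555 0.24 0 0 0 0.3;-0.86 -0.555 0.24 0 0 0 0.3"

```text
time_s: 18.8
eef_pos: [435.5, -5.4, 130.7]
ee_rot: [0.001, 0.934, -0.0, 0.358]
force: [0.4, -1.0, -1.6]
grip_width: 0.509
```

```bash
python3 - <<'E'
from h import *
print(pose()[0],telemetry.sense()["joints"])
for z in(60,45,37,33):print(z,rel(tcp([428,-3.5,z],0,42),tool(0,42)))
E
```

```text
[435.52171089  -5.43116324 130.69438904] [-0.47345715 -0.00341441  2.40404675  1.36718592  0.31494558 -0.15020275]
60 [-0.44  -0.017  0.552  0.003  0.002  0.   ]
45 [-0.524 -0.017  0.645  0.003  0.002  0.   ]
37 [-0.568 -0.017  0.695  0.003  0.002  0.   ]
33 [-0.591 -0.017  0.719  0.003  0.002  0.   ]
```

Call:
drive_tool:
  series: "-0.15 -0.017 0.18 0 0 0 0.3;-0.3 -0.017 0.37 0 0 0 0.3;-0.44 -0.017 0.55 0 0 0 0.3;-0.44 -0.017 0.55 0 0 0 0.3;-0.44 -0.017 0.55 0 0 0 0.3;-0.44 -0.017 0.55 0 0 0 0.3;-0.44 -0.017 0.55 0 0 0 0.3"

```text
time_s: 19.5
eef_pos: [441.4, -4.1, 47.1]
ee_rot: [0.001, 0.933, -0.0, 0.359]
force: [-0.3, -0.7, -2.0]
grip_width: 0.506
```

```bash
python3 - <<'E'
from h import *
print(pose()[0],telemetry.sense()["joints"],telemetry.sense()["force"])
for z in(60,45,37,33,30):print(z,rel(tcp([428,-3.5,z],0,42),tool(0,42)))
E
```

```text
[441.43369909  -4.06043815  47.08662454] [-0.45802028  0.30495958  2.45346003  2.33058504  0.41867961 -1.15565969] [-0.33495414 -0.72774914 -2.00715426]
60 [-0.011 -0.005  0.001  0.003 -0.001 -0.   ]
45 [-0.095 -0.005  0.094  0.003 -0.001 -0.   ]
37 [-0.14  -0.005  0.143  0.003 -0.001 -0.   ]
33 [-0.162 -0.005  0.168  0.003 -0.001 -0.   ]
30 [-0.179 -0.005  0.187  0.003 -0.001 -0.   ]
```

Call:
drive_tool:
  series: "-0.05 0 0.05 0 0 0 0.3;-0.09 0 0.09 0 0 0 0.3;-0.115 0 0.115 0 0 0 0.3;-0.13 0 0.133 0 0 0 0.3;-0.14 0 0.143 0 0 0 0.3;-0.146 0 0.15 0 0 0 0.3;-0.146 0 0.15 0 0 0 0.3;-0.146 0 0.15 0 0 0 0.3"

```text
time_s: 20.3
eef_pos: [440.6, -4.1, 22.1]
ee_rot: [0.001, 0.933, -0.0, 0.359]
force: [0.6, 0.2, -2.5]
grip_width: 0.506
```

```bash
python3 - <<'E'
from h import *
P,r=pose();print((P-18.7*r.as_matrix()[:,2]),telemetry.sense()["force"])
for z in(34,32):print(z,rel(tcp([428,-3.5,z],0,42),tool(0,42)))
E
```

```text
[428.02809758  -4.03721018  35.99823116] [ 0.64131146  0.18755551 -2.54285157]
34 [-0.011 -0.005  0.012  0.003 -0.002 -0.   ]
32 [-0.023 -0.005  0.025  0.003 -0.002 -0.   ]
```

Call:
drive_tool:
  series: "-0.006 0 0.006 0 0 0 0.3;-0.006 0 0.006 0 0 0 0.3;-0.011 0 0.012 0 0 0 0.3;-0.011 0 0.012 0 0 0 0.3;-0.011 0 0.012 0 0 0 0.3"

```text
time_s: 20.8
eef_pos: [440.5, -4.1, 20.1]
ee_rot: [0.001, 0.933, -0.0, 0.359]
force: [-0.3, -0.2, -2.3]
grip_width: 0.508
```

Call:
drive_tool:
  series: "-0.003 0 0.003 0 0 0 0.3;-0.006 0 0.006 0 0 0 0.3;-0.006 0 0.006 0 0 0 0.3;-0.006 0 0.006 0 0 0 0.3"

```text
time_s: 21.2
eef_pos: [440.6, -4.1, 19.3]
ee_rot: [0.001, 0.933, -0.0, 0.359]
force: [-2.9, 0.1, 4.5]
grip_width: 0.502
```

Contact on the tray floor (upward force 4.5 N). I'll open partway and lift straight up.

Call:
drive_tool:
  series: "0 0 0 0 0 0 0.65;0 0 0 0 0 0 0.8;0 0 0 0 0 0 0.8;0 0 0 0 0 0 0.8;0.06 0 -0.06 0 0 0 0.8;0.15 0 -0.16 0 0 0 0.8;0.3 0 -0.33 0 0 0 0.8;0.45 0 -0.5 0 0 0 0.8;0.6 0 -0.67 0 0 0 0.8;0.6 0 -0.67 0 0 0 0.8;0.6 0 -0.67 0 0 0 0.8;0.6 0 -0.67 0 0 0 0.8;0.6 0 -0.67 0 0 0 0.8"

```text
time_s: 22.5
eef_pos: [440.0, -3.8, 127.0]
ee_rot: [0.001, 0.933, -0.0, 0.359]
force: [1.0, -0.7, -1.1]
grip_width: 0.8
```

```bash
python3 - <<'E'
from h import *
s=eyes.capture("scene"); w=eyes.capture("wrist"); t=eyes.capture("top")
a=cv2.resize(s["frame"][80:300,130:350],None,fx=2,fy=2); b=cv2.resize(w["frame"],None,fx=.65,fy=.65); c=cv2.resize(t["frame"][100:290,70:330],None,fx=1.2,fy=1.2)
im=np.zeros((500,790,3),np.uint8); im[:440,:440]=a; im[:b.shape[0],445:445+b.shape[1]]=b; im[252:252+c.shape[0],445:445+c.shape[1]]=c
cv2.imwrite("pics/s5.png",im[:,:,::-1]); print(telemetry.sense()["force"],pose()[0])
for n in("blank","walnut_center"):
  for q in(s,t): print(n,[(np.round(d["rect"]),round(d["confidence"],2)) for d in nets.spot_in(n,q)[:2]])
E
```

```text
[0.11571863 0.45072536 0.29023395] [439.87954114  -3.8435864  126.60239289]
blank [(array([192., 211., 235., 241.]), 0.69)]
blank [(array([270., 221., 289., 260.]), 0.78)]
walnut_center [(array([289., 153., 326., 175.]), 0.65)]
walnut_center [(array([124., 189., 161., 228.]), 0.82)]
```

View pics/s5.png

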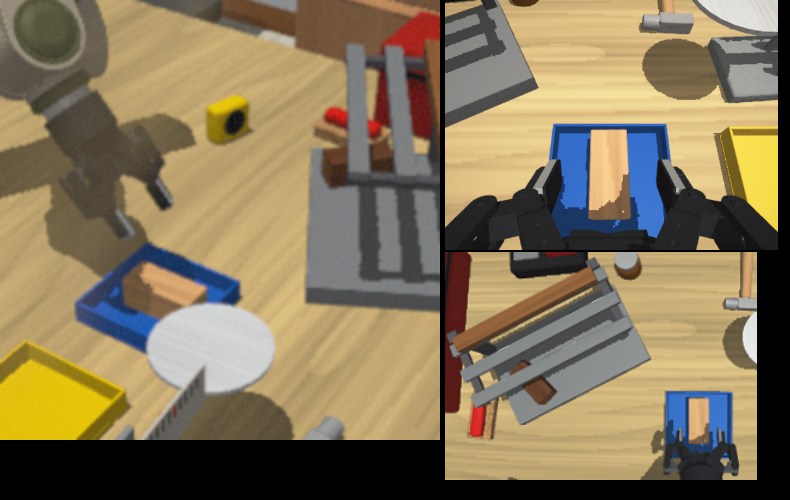

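The blank lies flat inside the blue tray, with walls visible all round it. The dark blank's box is within 1 px of its start in the top view and within 3 px in the scene view. The gripper is clear.

```bash
python3 -c "
from h import *
print(ctrl.finish_job())"
```

```text
the job is handed in; nothing more can be done
None
```

The pale blank is damp, so I laid it in the blue tray and handed the job in at about 23 s of the 64 s allowed.

- **Grasp:** I took the blank by its front end with the tool tilted 42°, drew it forward out from under the shelf, and set it on the load pan. The vertical force changed by about 2 N as the pan took the weight.
- **Weighing:** I let go, backed off and waited over 4 s. Compared with the start picture, the load pan had sunk about 12 px (about 32 mm) and the red-banded sample had risen about the same. That is the full swing, with the beam at its load-down stop.
- **Placing:** I picked the blank up again and lowered it in 1–2 mm steps onto the blue tray's floor. The highest force I read was about 5 N at touchdown, before I opened the gripper and lifted clear.

**Last checks:** the final pictures show the blank flat inside the blue tray and let go, with the gripper about 100 mm above the tray floor and touching nothing. The dark blank's detected box had moved at most 1 px in the top view and 3 px in the scene view.

**Disagreement:** one image fit of the held blank put it about 3° nose-up and 6 mm lower than planned. Touching down on the pan and tray, and the later measurement on the pan, matched the planned figures, so I treated that fit as inaccurate. No check failed.

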